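# Turn the wrong-way-round sample tile in its rack

### The job

Three stepped sample tiles stand in the slots of the wooden rack on the pottery painters' bench, and one of them is the wrong way round: its low, cut-away end points the opposite way to the low ends of the other two. Lift that tile out, turn it end for end and put it back in the same slot facing like the others, lowering it all the way down before you let go. Leave the other two tiles where they stand.

Things in the scene. Friction and masses are not known exactly. Their poses are not given: they have to be found in the camera images.
- tile: The tile to turn: white ceramic, dark pattern and rim on the tall part, loose, 12 mm thick (its x), 100 long (y), 95 tall (z), about 0.2 kg, on edge in any of the slots. Origin: centre of its underside. Its +y end is cut down: from y +15 to +50 mm it is only 48 mm tall. At the start its low end points to the rack's -y. In a slot its origin is 10 mm and its top 105 mm above the table.
- tile_b: A second tile of the same shape, size and axes, standing correctly in another slot, its low +y end along the rack's +y. To be left alone.
- tile_c: A third such tile, standing correctly in the remaining slot, low +y end along the rack's +y. To be left alone.
- rack: Wooden rack fixed to the bench, 52 mm tall. Origin: on the table, mid right side; it spans x -112 to 112, y 0 to 80 mm; its +y points left and back to the robot. 3 slots along y, open-ended, at x -75, 0, 75 mm: floor 10 mm above table, 15 mm wide up to 38 mm above table, bevelled to 31 mm wide at the top. Tiles sit at y = 40 mm, overhanging 10 mm each end.
There are look-alikes about, which are no part of the job. Leave any orange look-alike of the tile alone.

How it is judged:
By the outcome, as a careful person would: the job done as asked, in the order asked, and still so for the second after the job is handed in, with the robot touching nothing.
It also fails if it takes over 48 s, if anything falls off the work surface, if the arm or the gripper's body presses on something with over 40 N, if the wrist force passes 120 N, or if a joint passes its speed limit or range.

### The arm

A 6-joint arm with a two-finger parallel gripper is mounted at the origin on the work surface. World frame = base frame: x ahead of the robot, y to its left, z up, the work surface at z = 0. Lengths are in m, angles in rad, forces in N, time in s.
With the tool pointing down it reaches from about 0.35 to 0.95 m from the base axis. Payload 17.4 kg.
Tool frame: the origin (TCP) lies midway between the tips of the shut fingers; the grasp point (between the pads) lies behind it (grip_depth is the z of the grasp point in the tool frame, in m); z points along the fingers, y is the line along which they close (so a half turn about z gives the same grasp; the last joint's range is limited). The gripper opens to 93 mm and grips with 3 to 60 N. Pads are 15 mm wide; open, the fingers measure 128 mm over their backs; the gripper's body (75 mm by 188 mm) begins 65 mm behind the grasp point.
Start: joints at [1.171, 0.116, 1.442, -0, 1.584, -0.038], TCP at [0.239, 0.631, 0.219] pointing down, gripper open.
Joint ranges: [-2.83, 2.83], [-0.83, 2.19], [0.07, 2.5], [-1.14, 4.28], [0.01, 3], [-2.97, 2.97]. Speed limits (rad/s): [1.89, 1.89, 2.22, 3.14, 3.14, 3.14].

### API

Orientations are given as a rotation vector (axis times angle).
In Python, from cell import * gives the robot as it stands. The module is installed in compiled form; this text tells all that it offers.
- The arm moves only by the shell command python3 -m crank 'ROWS' [FORCE]. ROWS is a JSON object of lists of equal length, an entry for each row: "delta_pos": the shift along the world's x, y, z as a fraction of full scale, a list of three; "angular": the turn, a rotation vector about the world's x, y, z as a fraction of full scale, a list of three; "hand": the finger opening in mm, from 0 to 93. A call has 1 to 8 rows; each row shifts and turns the commanded pose from where the row before left it; what a row does not reach is not made up. Full scale, the value 1, is 20 mm for a shift and 0.1 rad for a turn. A row lasts 1/10 s, in which the tool goes at most 50 mm and 8.59 degrees, less where a joint would pass 70% of its speed; a pose out of reach is approached as far as the arm can. A call with a number of a shift or a turn outside -1 to 1 is refused whole. A call with a gripper value outside its range is refused whole. The fingers move at their own pace and stop on an object; FORCE is the grip in N (left out, the last holds). Time passes only in rows, so rows that do not move let the fingers close. It gives the time, the measured TCP pose, the force, the opening and the grip force at its end, in the units of the state.
- state(): the state, without advancing time (a new reading comes with each control period).
- capture(name): name is "side" or "top"; returns a dict with "pixels" (480x640x3 uint8, red, green, blue), "vertical_fov" (degrees; the focal length in pixels is half the picture's height over the tangent of half this angle, whatever the lens; pixels are square), "cx", "cy" (the principal point, pixels), "extrinsics" (4x4, takes a point from camera to world coordinates). Camera axes: x right, y up, looking along -z (the intrinsics and any distortion apply to the point x, -y, -z); pixel columns grow to the right and rows downward; lengths in m; the calibration is good to about 2 mm. A picture is of the moment at which its call begins. There is no depth.
- finish_job(): hands the job in; it is judged then, once.
The state is a dict: "t": time; "qpos": joint angles; "joint_vel": joint speeds; "joint_efforts": joint torques, N m; "position": TCP position; "ee_rot": TCP orientation; "force": force on the tool from outside, world axes, zero at the start; "moment": the same for the moment, N m; "opening": finger opening in m; "gripper_force": force on a finger pad.
Only numpy, scipy, OpenCV 4.12 (cv2) and the standard library are available. Lean on these libraries where they do the work, as an engineer would, in place of code of your own. Each camera call takes 0.05 s, during which the arm holds its last target. There are 200 camera calls.

## Working session

There is one attempt and no reset: what is moved stays moved. The work goes in short steps, Python scripts to look and compute and a shell command to move; the robot and the scene stay as the last step left them, time stands still between calls to the robot, and variables do not carry over. Pictures are saved under pics/ and viewed, at most 10 in all, crops included, and the job is handed in when it is done.

```bash
mkdir -p pics; python3 - <<'E'
from cell import *
import cv2,numpy as np
np.set_printoptions(precision=4,suppress=True)
for n in("side","top"):
    c=capture(n); cv2.imwrite(f"pics/{n}0.png",c["pixels"][:,:,::-1]); print(n,{k:v for k,v in c.items() if k!="pixels"})
s=state();print(s)
try: print(grip_depth)
except Exception as e: print(e)
E
```

```text
side {'vertical_fov': 48.50603760555249, 'cx': 314.4246110327906, 'cy': 237.59779563309755, 'extrinsics': array([[ 0.7627,  0.4494, -0.4651,  0.2149],
       [-0.6467,  0.521 , -0.5571, -0.3968],
       [-0.0081,  0.7257,  0.688 ,  0.5899],
       [ 0.    ,  0.    ,  0.    ,  1.    ]])}
top {'vertical_fov': 45.20069223625272, 'cx': 315.2105550968743, 'cy': 240.3189208077947, 'extrinsics': array([[ 0.009 ,  0.9758, -0.2187,  0.3461],
       [-1.    ,  0.0082, -0.0047,  0.0293],
       [-0.0028,  0.2187,  0.9758,  0.9861],
       [ 0.    ,  0.    ,  0.    ,  1.    ]])}
{'t': 0.1, 'qpos': array([ 1.1712,  0.1164,  1.4422,  0.    ,  1.584 , -0.0378]), 'joint_vel': array([-0.0016, -0.0023, -0.0001, -0.0012,  0.0012,  0.0014]), 'joint_efforts': array([  0.0012, -72.2896, -62.3859,   0.0781,   0.0229,  -0.0001]), 'position': array([0.2389, 0.6311, 0.218 ]), 'ee_rot': array([-0.5652, -3.0901,  0.0016]), 'force': array([-0.3053, -0.8092,  0.1941]), 'moment': array([-0.0065, -0.0076, -0.0624]), 'gripper_force': 0.0, 'opening': 0.09293752690018425}
-0.0188
```

View pics/top0.png

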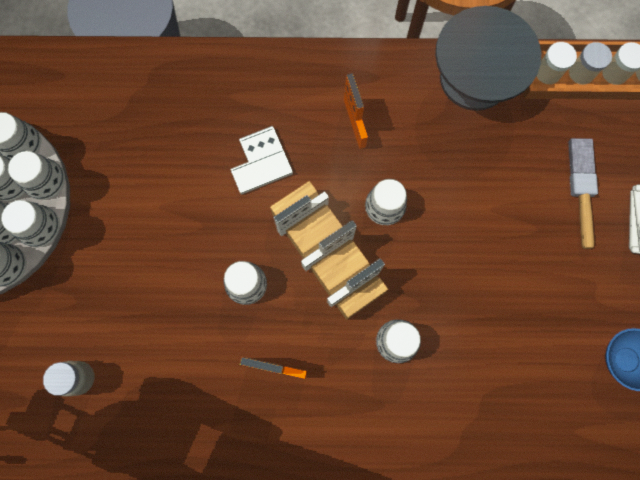

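View pics/side0.png

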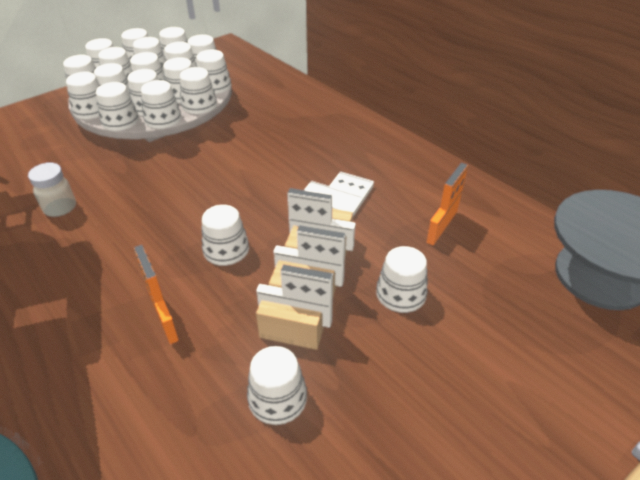

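Top view: rack tiles at (300,212), (328,245) and (357,283). The far one, at (300,212), has its low white end up-right at (320,200). The other two have theirs lower-left, at (312,262) and (337,298). The orange pieces at (355,110) and (275,368) and the flat white tile at (262,160) are look-alikes outside the rack. The target is the far tile, in the slot at x=+75. I'll confirm this in enlarged crops.

```bash
python3 - <<'E'
import cv2
a=cv2.imread("pics/top0.png")[175:325,262:402]; b=cv2.imread("pics/side0.png")[180:355,245:375]
cv2.imwrite("pics/topc.png",cv2.resize(a,None,fx=4,fy=4,interpolation=cv2.INTER_CUBIC))
cv2.imwrite("pics/sidec.png",cv2.resize(b,None,fx=3.4,fy=3.4,interpolation=cv2.INTER_CUBIC))
E
```

```text
(no output)
```

View pics/topc.png

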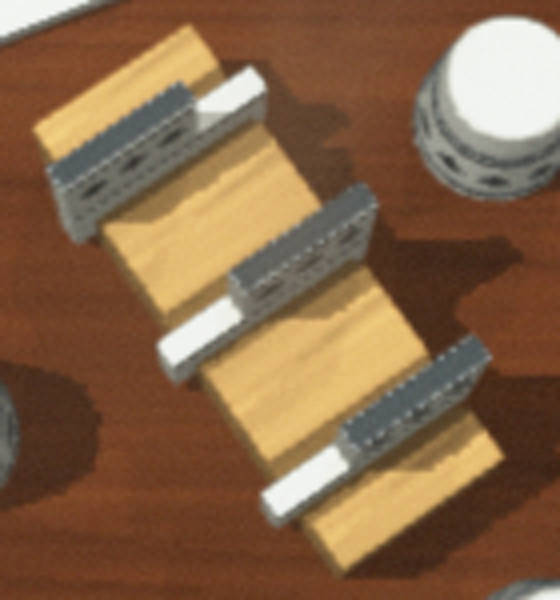

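View pics/sidec.png

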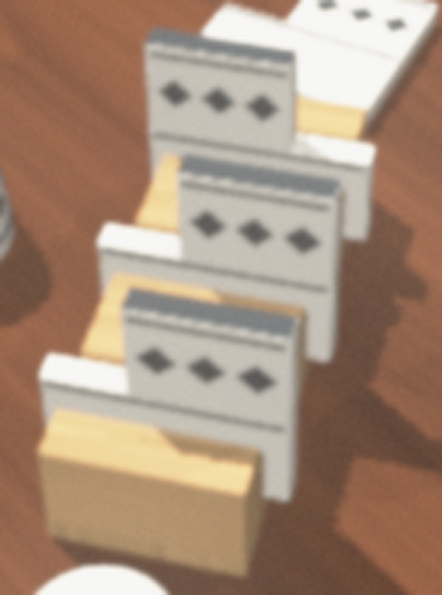

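The crops confirm it. In the top crop the far tile's low end is upper right at (253,80), and the other two have theirs lower left at (165,358) and (270,503). I'll fit the rack pose and the target tile.

```bash
cat >h.py <<'E'
from cell import *
import numpy as np
from scipy.optimize import least_squares
np.set_printoptions(precision=4,suppress=True)
def proj(c,P):
    E=c["extrinsics"]; p=(np.asarray(P)-E[:3,3])@E[:3,:3]; f=240/np.tan(np.radians(c["vertical_fov"]/2))
    return np.c_[c["cx"]+f*p[:,0]/-p[:,2], c["cy"]-f*p[:,1]/-p[:,2]]
def toW(q,P):
    P=np.asarray(P,float)/1000; c,s=np.cos(q[2]),np.sin(q[2])
    return np.c_[q[0]+c*P[:,0]-s*P[:,1], q[1]+s*P[:,0]+c*P[:,1], P[:,2]]
E
python3 - <<'E'
from h import *
T=[(112,0,52,190,25),(112,80,52,35,130),(-112,0,52,503,458),(-112,80,52,343,573),
(6,-10,105,362,185),(-6,-10,105,378,200),(6,55,105,231,270),(-6,55,105,245,287),(6,90,58,158,350),(-6,90,58,173,366),
(-69,-10,105,476,337),(-81,-10,105,491,353),(-69,55,105,338,432),(-81,55,105,352,450),(-69,90,58,262,493),(-81,90,58,275,512)]
Tt=[(69,90,105,62,182),(81,90,105,50,168),(81,25,105,183,85),(69,25,105,197,98),(81,-10,58,253,68),(69,-10,58,267,86)]
S=[(6,55,105,182,157),(6,-10,105,340,183),(-6,55,105,180,175),(-6,-10,105,338,196),(6,90,58,103,228),
(-69,55,105,128,290),(-69,-10,105,298,318),(-81,55,105,126,308),(-81,-10,105,297,335),(-69,90,58,43,355),
(-112,80,52,40,455),(-112,0,52,250,492),(-112,80,0,50,532),(-112,0,0,246,575)]
St=[(81,90,105,148,30),(81,25,105,294,50),(69,90,105,148,45),(69,25,105,294,68),(81,-10,58,375,146)]
ct,cs=capture("top"),capture("side")
def px(A,k,o): A=np.array(A,float); return A[:,:3],(A[:,3:]+.5)/k-.5+o
def fit(sets):
    D=[(c,)+px(A,k,o) for c,A,k,o in sets]
    r=lambda q:np.concatenate([(proj(c,toW(q,P))-u).ravel() for c,P,u in D])
    s=least_squares(r,[.57,0,.5],loss="soft_l1"); return s.x,np.sqrt(np.mean(r(s.x)**2))
ot,os_=(262,175),(245,180)
for n,a,b in(("rack",T,S),("target",Tt,St),("all",T+Tt,S+St)):
    for m,z in(("top",[(ct,a,4,ot)]),("side",[(cs,b,3.4,os_)]),("both",[(ct,a,4,ot),(cs,b,3.4,os_)])):
        q,e=fit(z); print(n,m,q,e,"grasp",toW(q,[(75,47,0)])[0,:2],"place",toW(q,[(75,33,0)])[0,:2])
s=state();print(s["position"],s["qpos"])
E
```

```text
rack top [ 0.567  -0.0199  0.6131] 0.8300215806117567 grasp [0.6013 0.0617] place [0.6094 0.0502]
rack side [ 0.5694 -0.0187  0.6294] 0.915370449596584 grasp [0.6024 0.0634] place [0.6107 0.0521]
rack both [ 0.5685 -0.0195  0.6215] 1.0570107683192076 grasp [0.6021 0.0623] place [0.6102 0.051 ]
target top [ 0.5671 -0.0198  0.6084] 0.9702675693795908 grasp [0.6018 0.0617] place [0.6098 0.0502]
target side [ 0.5705 -0.02    0.6327] 0.6827525987646658 grasp [0.6032 0.0623] place [0.6114 0.051 ]
target both [ 0.5683 -0.0198  0.6145] 0.9253798035914383 grasp [0.6024 0.0618] place [0.6105 0.0504]
all top [ 0.5671 -0.02    0.6124] 0.8774033188596175 grasp [0.6015 0.0616] place [0.6095 0.0502]
all side [ 0.5695 -0.0192  0.6244] 0.8795391725674319 grasp [0.6029 0.0628] place [0.6111 0.0514]
all both [ 0.5685 -0.0198  0.6192] 1.0310810580201013 grasp [0.6023 0.062 ] place [0.6104 0.0506]
[0.2389 0.6312 0.2182] [ 1.1712  0.1163  1.442   0.      1.584  -0.0378]
```

```bash
python3 -m crank '{"delta_pos":[[0.625,-1,0],[0.625,-1,0],[0.625,-1,0],[0.625,-1,0],[0.625,-1,0],[0.625,-1,0],[0.625,-1,0],[0.625,-1,0]],"angular":[[0,0,-0.2],[0,0,-0.2],[0,0,-0.2],[0,0,-0.2],[0,0,-0.2],[0,0,-0.2],[0,0,-0.2],[0,0,-0.2]],"hand":[45,45,45,45,45,45,45,45]}' 20
python3 -m crank '{"delta_pos":[[0.625,-1,0],[0.625,-1,0],[0.625,-1,0],[0.625,-1,0],[0.625,-1,0],[0.625,-1,0],[0.625,-1,0],[0.625,-1,0]],"angular":[[0,0,-0.2],[0,0,-0.2],[0,0,-0.2],[0,0,-0.2],[0,0,-0.2],[0,0,-0.2],[0,0,-0.2],[0,0,-0.2]],"hand":[45,45,45,45,45,45,45,45]}'
python3 -m crank '{"delta_pos":[[0.625,-1,0],[0.625,-1,0],[0.625,-1,0],[0.625,-1,0],[0.625,-1,0],[0.625,-1,0],[0.625,-1,0],[0.625,-1,0]],"angular":[[0,0,-0.2],[0,0,-0.2],[0,0,-0.2],[0,0,-0.2],[0,0,-0.2],[0,0,-0.2],[0,0,-0.2],[0,0,-0.2]],"hand":[45,45,45,45,45,45,45,45]}'
python3 -m crank '{"delta_pos":[[0.625,-1,0],[0.625,-1,0],[0.625,-1,0],[0.6,-1,0],[0,0,0],[0,0,0]],"angular":[[0,0,-0.2],[0,0,-0.2],[0,0,-0.2],[0,0,-0.2],[0,0,0],[0,0,0]],"hand":[45,45,45,45,45,45]}'
cat >>h.py <<'E'
from scipy.spatial.transform import Rotation as R
def rep():
    s=state(); M=R.from_rotvec(s["ee_rot"]).as_matrix()
    print("t",s["t"],"pos",s["position"],"yaw",np.arctan2(M[1,1],M[0,1]),"zaxis",M[:,2],"F",s["force"],"M",s["moment"],"op",s["opening"],"g",s["gripper_force"],"q6",s["qpos"][5])
E
python3 -c "from h import *;rep()"
```

```text
t: 1.0
position: [0.3393, 0.4704, 0.2185]
ee_rot: [-0.811, -3.035, 0.0]
force: [0.1, -0.0, -0.2]
opening: 0.0448
gripper_force: 0.0
t: 1.8
position: [0.4393, 0.3104, 0.2186]
ee_rot: [1.052, 2.96, -0.0]
force: [0.2, -0.4, -0.5]
opening: 0.0449
gripper_force: 0.0
t: 2.6
position: [0.5393, 0.1504, 0.2186]
ee_rot: [-1.285, -2.867, 0.0]
force: [0.5, -0.3, -0.3]
opening: 0.0449
gripper_force: 0.0
t: 3.2
position: [0.5883, 0.0712, 0.2184]
ee_rot: [-1.398, -2.813, 0.0]
force: [0.1, -0.5, 0.3]
opening: 0.0449
gripper_force: 0.0
t 3.2 pos [0.5883 0.0712 0.2184] yaw 0.6485073381115698 zaxis [-0.0006  0.0001 -1.    ] F [ 0.0551 -0.539   0.2677] M [-0.0697  0.0025 -0.002 ] op 0.04485853170552895 g 0.0 q6 -0.5711661309378421
```

```bash
python3 -m crank '{"delta_pos":[[0.7,-0.46,0],[0,0,-1],[0,0,-1],[0,0,-1],[0,0,-1],[0,0,-1],[0,0,0],[0,0,0]],"angular":[[0,0,-0.3],[0,0,0],[0,0,0],[0,0,0],[0,0,0],[0,0,0],[0,0,0],[0,0,0]],"hand":[45,45,45,45,45,45,45,45]}'
python3 - <<'E'
from h import *
import cv2
rep()
c=capture("side");d=capture("top")
a=cv2.resize(c["pixels"][130:330,220:400,::-1],None,fx=2.2,fy=2.2);b=cv2.resize(d["pixels"][130:330,230:410,::-1],None,fx=2.2,fy=2.2)
cv2.imwrite("pics/hov.png",np.hstack([a,b]))
E
```

```text
t: 4.0
position: [0.6027, 0.0623, 0.1191]
ee_rot: [-1.439, -2.792, 0.0]
force: [-0.6, -1.3, 0.5]
opening: 0.045
gripper_force: 0.0
t 4.0 pos [0.6027 0.0623 0.1191] yaw 0.6189047768808502 zaxis [-0.0001  0.     -1.    ] F [-0.643  -1.2918  0.4941] M [-0.0464  0.0415 -0.002 ] op 0.045028882163096064 g 0.0 q6 -0.5579788461251025
```

View pics/hov.png

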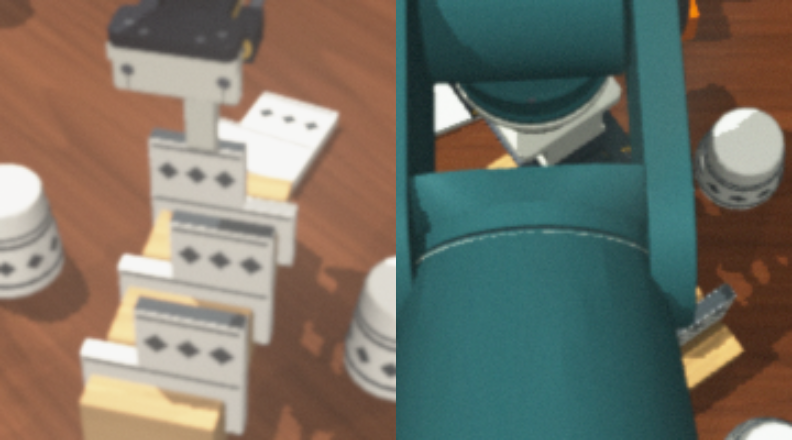

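In the side half, the near finger at (203,125) hangs mid-width in front of the target tile's tall part (150–245). The arm hides the top view. The hover looks aligned, so I'll descend and close.

```bash
python3 -m crank '{"delta_pos":[[0,0,-0.7],[0,0,-0.7],[0,0,-0.7],[0,0,-0.6],[0,0,0],[0,0,0]],"angular":[[0,0,0],[0,0,0],[0,0,0],[0,0,0],[0,0,0],[0,0,0]],"hand":[45,45,45,45,45,45]}'
python3 -m crank '{"delta_pos":[[0,0,0],[0,0,0],[0,0,0],[0,0,0],[0,0,0],[0,0,0],[0,0,0],[0,0,0]],"angular":[[0,0,0],[0,0,0],[0,0,0],[0,0,0],[0,0,0],[0,0,0],[0,0,0],[0,0,0]],"hand":[30,22,16,8,8,8,8,8]}' 25
python3 -c "from h import *;rep()"
```

```text
t: 4.7
position: [0.6024, 0.0621, 0.0644]
ee_rot: [-1.439, -2.792, 0.0]
force: [0.9, -0.4, 0.6]
opening: 0.0451
gripper_force: 0.0
t: 5.5
position: [0.6025, 0.0621, 0.0648]
ee_rot: [1.439, 2.792, 0.0]
force: [-1.5, -1.1, 1.3]
opening: 0.0122
gripper_force: 25.0
t 5.5 pos [0.6025 0.0621 0.0648] yaw 0.6190005510712674 zaxis [ 0.0001 -0.     -1.    ] F [-1.5239 -1.0965  1.2924] M [-0.1057  0.1582 -0.0422] op 0.012156094781743502 g 24.998773634433746 q6 -0.5583929693927493
```

```bash
python3 -m crank '{"delta_pos":[[0,0,0.3],[0,0,0.7],[0,0,1],[0,0,1],[0,0,1],[0,0,1],[0,0,1],[0,0,0]],"angular":[[0,0,0],[0,0,0],[0,0,0],[0,0,0],[0,0,0],[0,0,0],[0,0,0],[0,0,0]],"hand":[8,8,8,8,8,8,8,8]}'
python3 - <<'E'
from h import *
import cv2
rep()
c=capture("side")
cv2.imwrite("pics/lift.png",cv2.resize(c["pixels"][100:330,200:400,::-1],None,fx=2.5,fy=2.5))
E
```

```text
t: 6.3
position: [0.6034, 0.0622, 0.1885]
ee_rot: [1.437, 2.789, 0.004]
force: [0.3, 0.0, -1.7]
opening: 0.0119
gripper_force: 25.0
t 6.3 pos [0.6034 0.0622 0.1885] yaw 0.6190159320280341 zaxis [ 0.0047  0.0003 -1.    ] F [ 0.3231  0.0198 -1.661 ] M [-0.0575 -0.0113 -0.0071] op 0.011941968770235584 g 24.998564422130585 q6 -0.558376881277532
```

View pics/lift.png

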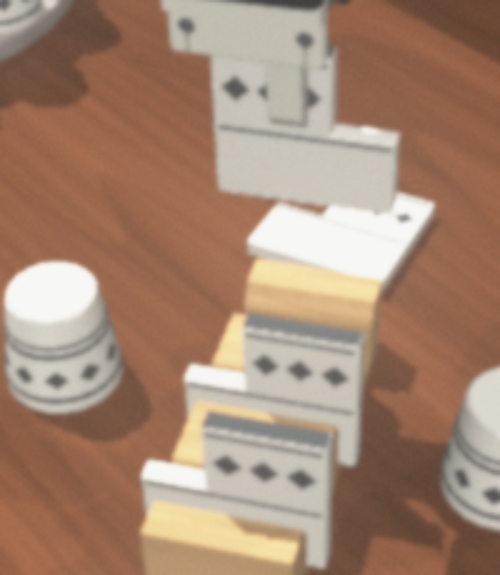

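The side view shows the tile hanging level in the fingers, with its low end to the right at (385,135) and clear of the rack. Now the half turn.

```bash
python3 -m crank '{"delta_pos":[[0,0,0],[0,0,0],[0,0,0],[0,0,0],[0,0,0],[0,0,0],[0,0,0],[0,0,0]],"angular":[[0,0,-0.5],[0,0,-0.916],[0,0,-1],[0,0,-1],[0,0,-1],[0,0,-1],[0,0,-1],[0,0,-1]],"hand":[8,8,8,8,8,8,8,8]}'
python3 -m crank '{"delta_pos":[[0,0,0],[0,0,0],[0,0,0],[0,0,0],[0,0,0],[0,0,0],[0,0,0],[0,0,0]],"angular":[[0,0,-1],[0,0,-1],[0,0,-1],[0,0,-1],[0,0,-1],[0,0,-1],[0,0,-1],[0,0,-1]],"hand":[8,8,8,8,8,8,8,8]}'
python3 -m crank '{"delta_pos":[[0,0,0],[0,0,0],[0,0,0],[0,0,0],[0,0,0],[0,0,0],[0,0,0],[0,0,0]],"angular":[[0,0,-1],[0,0,-1],[0,0,-1],[0,0,-1],[0,0,-1],[0,0,-1],[0,0,-1],[0,0,-1]],"hand":[8,8,8,8,8,8,8,8]}'
python3 -m crank '{"delta_pos":[[0,0,0],[0,0,0],[0,0,0],[0,0,0],[0,0,0],[0,0,0],[0.4,-0.58,0],[0,0,0]],"angular":[[0,0,-1],[0,0,-1],[0,0,-1],[0,0,-1],[0,0,-1],[0,0,-1],[0,0,-1],[0,0,-1]],"hand":[8,8,8,8,8,8,8,8]}'
python3 -m crank '{"delta_pos":[[0,0,0],[0,0,0],[0,0,0]],"angular":[[0,0,0],[0,0,0],[0,0,0]],"hand":[8,8,8]}'
python3 - <<'E'
from h import *
import cv2
rep()
c=capture("side")
cv2.imwrite("pics/turn.png",cv2.resize(c["pixels"][100:330,200:400,::-1],None,fx=2.5,fy=2.5))
E
```

```text
t: 7.15
position: [0.602, 0.0621, 0.1833]
ee_rot: [-2.357, -2.076, 0.002]
force: [0.6, 0.3, -1.6]
opening: 0.0122
gripper_force: 25.0
t: 7.95
position: [0.602, 0.0621, 0.1833]
ee_rot: [-2.98, -0.994, 0.003]
force: [0.1, -0.5, -2.3]
opening: 0.0116
gripper_force: 25.0
t: 8.75
position: [0.602, 0.0621, 0.1833]
ee_rot: [3.132, -0.245, -0.003]
force: [-0.2, -0.3, -2.2]
opening: 0.0119
gripper_force: 25.0
t: 9.55
position: [0.6105, 0.0497, 0.1832]
ee_rot: [2.788, -1.445, -0.002]
force: [-0.3, 0.3, -2.2]
opening: 0.012
gripper_force: 25.0
t: 9.85
position: [0.6102, 0.0507, 0.1842]
ee_rot: [2.794, -1.436, -0.001]
force: [-0.3, -1.0, -1.6]
opening: 0.0116
gripper_force: 25.0
t 9.85 pos [0.6102 0.0507 0.1842] yaw -2.5200285468297356 zaxis [-0.0006  0.     -1.    ] F [-0.2532 -1.0353 -1.6247] M [0.0894 0.1121 0.0165] op 0.01158833528409674 g 24.998603761196136 q6 2.561175051491851
```

View pics/turn.png

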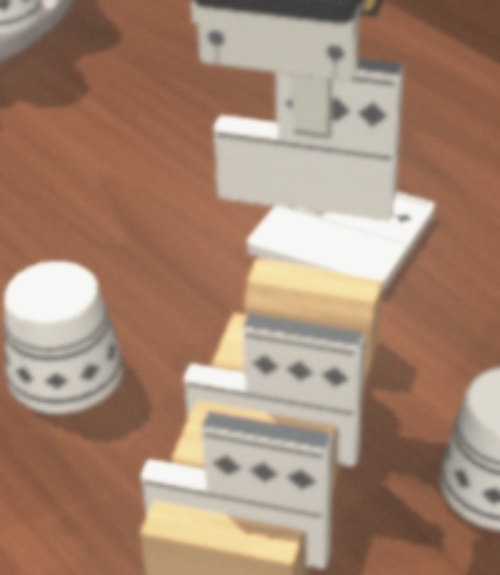

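The side view shows the tile turned with its low end left at (245,125), like the others. Its ends are at 215 and 395, against 217 and 393 before the turn, so the along-slot position is kept. Lowering.

```bash
python3 -m crank '{"delta_pos":[[0,0,-0.5],[0,0,-1],[0,0,-1],[0,0,-1],[0,0,-0.5],[0,0,0]],"angular":[[0,0,0],[0,0,0],[0,0,0],[0,0,0],[0,0,0],[0,0,0]],"hand":[8,8,8,8,8,8]}'
python3 -m crank '{"delta_pos":[[0,0,-0.3],[0,0,-0.3],[0,0,-0.3],[0,0,0]],"angular":[[0,0,0],[0,0,0],[0,0,0],[0,0,0]],"hand":[8,8,8,8]}'
python3 -c "from h import *;rep()"
```

```text
t: 10.5
position: [0.6097, 0.0505, 0.1028]
ee_rot: [2.792, -1.438, -0.003]
force: [0.5, -0.2, -0.6]
opening: 0.0121
gripper_force: 25.0
t: 10.9
position: [0.6101, 0.0505, 0.0858]
ee_rot: [2.792, -1.439, -0.001]
force: [0.4, -0.3, -1.8]
opening: 0.0117
gripper_force: 25.0
t 10.9 pos [0.6101 0.0505 0.0858] yaw -2.5225678743122524 zaxis [-0.001 -0.    -1.   ] F [ 0.4239 -0.2752 -1.828 ] M [0.0705 0.1095 0.0042] op 0.011682949204146899 g 24.998558163642883 q6 2.5634603522905977
```

No contact force in the narrow part of the slot. I'll lower the remaining 21 mm gently.

```bash
python3 -m crank '{"delta_pos":[[0,0,-0.25],[0,0,-0.25],[0,0,-0.25],[0,0,-0.15],[0,0,0]],"angular":[[0,0,0],[0,0,0],[0,0,0],[0,0,0],[0,0,0]],"hand":[8,8,8,8,8]}'
python3 -m crank '{"delta_pos":[[0,0,-0.08],[0,0,-0.05],[0,0,0],[0,0,0]],"angular":[[0,0,0],[0,0,0],[0,0,0],[0,0,0]],"hand":[8,8,8,8]}'
python3 -c "from h import *;rep()"
```

```text
t: 11.4
position: [0.6102, 0.0505, 0.068]
ee_rot: [2.792, -1.439, -0.001]
force: [-0.9, -0.1, -1.9]
opening: 0.0117
gripper_force: 25.0
t: 11.8
position: [0.6105, 0.0505, 0.0661]
ee_rot: [-2.792, 1.439, -0.0]
force: [-0.6, -0.0, -2.7]
opening: 0.0118
gripper_force: 25.0
t 11.8 pos [0.6105 0.0505 0.0661] yaw -2.522554706471357 zaxis [ 0.0002  0.     -1.    ] F [-0.6038 -0.0221 -2.673 ] M [ 0.0677  0.167  -0.0224] op 0.011821106051398033 g 24.9985072016716 q6 2.5634808624743566
```

```bash
python3 -m crank '{"delta_pos":[[0,0,-0.05],[0,0,0],[0,0,0]],"angular":[[0,0,0],[0,0,0],[0,0,0]],"hand":[8,8,8]}'
python3 -m crank '{"delta_pos":[[0,0,-0.04],[0,0,0],[0,0,0]],"angular":[[0,0,0],[0,0,0],[0,0,0]],"hand":[8,8,8]}'
python3 -c "from h import *;rep()"
```

```text
t: 12.1
position: [0.6104, 0.0505, 0.065]
ee_rot: [2.793, -1.439, -0.0]
force: [-0.1, 0.0, -2.6]
opening: 0.0119
gripper_force: 25.0
t: 12.4
position: [0.6106, 0.0505, 0.0648]
ee_rot: [-2.792, 1.439, -0.001]
force: [-2.4, 0.5, 5.2]
opening: 0.0119
gripper_force: 25.0
t 12.4 pos [0.6106 0.0505 0.0648] yaw -2.522600032013379 zaxis [ 0.0006  0.     -1.    ] F [-2.3563  0.4934  5.1986] M [-0.02    0.667  -0.0038] op 0.011946299577861124 g 25.00004231929779 q6 2.563499546363512
```

The tile touched down at the pick-up height (0.0648), with the force turning upward. I'll press very slightly, then release and retreat.

```bash
python3 -m crank '{"delta_pos":[[0,0,-0.02],[0,0,0],[0,0,0],[0,0,0]],"angular":[[0,0,0],[0,0,0],[0,0,0],[0,0,0]],"hand":[8,8,8,8]}'
python3 -m crank '{"delta_pos":[[0,0,0],[0,0,0],[0,0,0],[0,0,0],[0,0,0],[0,0,0]],"angular":[[0,0,0],[0,0,0],[0,0,0],[0,0,0],[0,0,0],[0,0,0]],"hand":[14,18,26,36,45,45]}'
python3 -m crank '{"delta_pos":[[0,0,0.3],[0,0,0.7],[0,0,1],[0,0,1],[0,0,1],[0,0,1],[0,0,1],[0,0,1]],"angular":[[0,0,0],[0,0,0],[0,0,0],[0,0,0],[0,0,0],[0,0,0],[0,0,0],[0,0,0]],"hand":[45,45,45,45,45,45,45,45]}'
python3 -m crank '{"delta_pos":[[0,1,0],[0,1,0],[0,1,0],[0,1,0],[0,1,0],[0,1,0],[0,1,0],[0,1,0]],"angular":[[0,0,0],[0,0,0],[0,0,0],[0,0,0],[0,0,0],[0,0,0],[0,0,0],[0,0,0]],"hand":[45,45,45,45,45,45,45,45]}'
python3 -m crank '{"delta_pos":[[0,1,0],[0,1,0],[0,1,0],[0,1,0],[0,0,0],[0,0,0]],"angular":[[0,0,0],[0,0,0],[0,0,0],[0,0,0],[0,0,0],[0,0,0]],"hand":[45,45,45,45,45,45]}'
python3 - <<'E'
from h import *
import cv2
rep()
c=capture("side");d=capture("top")
a=cv2.resize(c["pixels"][175:355,240:380,::-1],None,fx=2.8,fy=2.8);b=cv2.resize(d["pixels"][160:340,262:402,::-1],None,fx=2.8,fy=2.8)
cv2.imwrite("pics/end.png",np.hstack([a,b]))
E
```

```text
t: 12.8
position: [0.6107, 0.0505, 0.0648]
ee_rot: [-2.792, 1.439, -0.001]
force: [-3.8, 1.6, 9.6]
opening: 0.0119
gripper_force: 25.0
t: 13.4
position: [0.6104, 0.0505, 0.0638]
ee_rot: [2.792, -1.439, -0.0]
force: [-0.8, 0.2, 0.4]
opening: 0.0432
gripper_force: 0.0
t: 14.2
position: [0.6104, 0.0505, 0.2062]
ee_rot: [-2.792, 1.439, -0.002]
force: [0.7, 0.2, -0.6]
opening: 0.0452
gripper_force: 0.0
t: 15.0
position: [0.6104, 0.2115, 0.2052]
ee_rot: [-2.792, 1.439, -0.001]
force: [-0.2, -0.8, -0.5]
opening: 0.0452
gripper_force: 0.0
t: 15.6
position: [0.6104, 0.2911, 0.2036]
ee_rot: [2.793, -1.438, -0.0]
force: [0.5, 0.5, 0.2]
opening: 0.0453
gripper_force: 0.0
t 15.6 pos [0.6104 0.2911 0.2036] yaw -2.5217824017173704 zaxis [-0.0003 -0.0003 -1.    ] F [0.477  0.5337 0.1597] M [ 0.0001  0.142  -0.0154] op 0.04525823313865982 g 0.0 q6 2.9291198863074768
```

View pics/end.png

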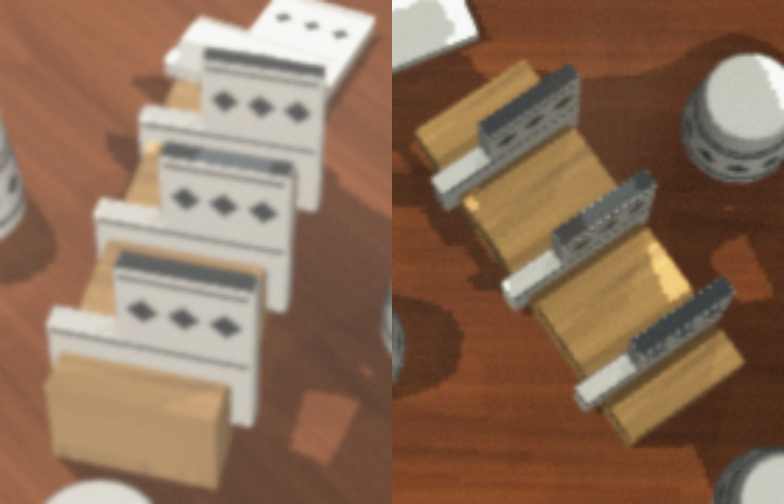

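Both views show three upright, parallel tiles seated alike. Their low ends all point left in the side half, at (165,120), (120,215) and (75,325), and lower left in the top half. Spacing and overhang match.

```bash
python3 -c "from cell import *;print(finish_job())"
```

```text
the job is handed in; nothing more can be done
None
```

I turned the wrong-way tile (far slot, x = +75 mm) end for end, lowered it fully into the same slot facing like the other two, left those two alone, and handed the job in at about 16 s.

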